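# Change over the slide trays at the microscope bench

## Task

One of the two microscope-slide trays has been left out: push it fully home, then hook a fingertip behind the front lip of the other tray and draw that one out to its stop, and leave it there. Move the trays slowly and without pinching the lip, keep off the glass slides, and leave everything else on the bench where it stands.

Things in the scene. Friction and masses are not known exactly. Their poses are not given: they have to be found in the camera images.
- case_a: fixed grey steel case of tray_a, 125 mm wide, 275 deep, 53 high. Origin at bench level, middle of the front edge; x points to its back, y along the front, z up; the tray comes out along -x. Over the shut tray's finger well the roof has a cut-out in its front edge, 97 mm wide, 50 deep. The two cases are alike, stand side by side facing the robot, either one left or right. Tray starts left out
- case_b: fixed grey steel case of tray_b, 125 mm wide, 275 deep, 53 high. Origin at bench level, middle of the front edge; x points to its back, y along the front, z up; the tray comes out along -x. Over the shut tray's finger well the roof has a cut-out in its front edge, 97 mm wide, 50 deep. The two cases are alike, stand side by side facing the robot, either one left or right. Tray starts shut or a few millimetres ajar
- lip_a (a point): grey front panel of tray_a, moves with it along x: 125 mm wide, 5 thick, its top rolled into a lip (8 mm round bar). Origin mid-lip on the bar's centre line, 46 mm above the bench, panel foot 40 mm lower. x points into the case, y along the lip, z up. Behind the lip an empty finger well, open above: x = 4 to 53 mm, 101 mm wide, floor 35 mm below the origin
- lip_b (a point): grey front panel of tray_b, moves with it along x: 125 mm wide, 5 thick, its top rolled into a lip (8 mm round bar). Origin mid-lip on the bar's centre line, 46 mm above the bench, panel foot 40 mm lower. x points into the case, y along the lip, z up. Behind the lip an empty finger well, open above: x = 4 to 53 mm, 101 mm wide, floor 35 mm below the origin
- tray_a (a joint): how far the tray in case_a is out, m: 0 = fully home, its front against the case; 0.150 = drawn out to its stop. Starts 0.09 to 0.135 out. The tray with its slides weighs 0.6 to 1.3 kg, needs about 2 N to start moving and stays where it is left (no spring). Glass slides filed on edge, not to be touched, lie from 62 to 252 mm behind the lip, 78 mm wide, tops 9 mm below the lip's centre line
- tray_b (a joint): how far the tray in case_b is out, m: 0 = fully home, its front against the case; 0.150 = drawn out to its stop. Starts 0 to 0.012 out. The tray with its slides weighs 0.6 to 1.3 kg, needs about 2 N to start moving and stays where it is left (no spring). Glass slides filed on edge, not to be touched, lie from 62 to 252 mm behind the lip, 78 mm wide, tops 9 mm below the lip's centre line
- dropper: loose white dropper bottle, 30 mm across, 72 mm high, standing on the bench between the two trays, with at least 10 mm between it and them; origin in the middle of its underside
- stain: loose amber glass jar with a black cap, 48 mm across, 85 mm high, standing on the bench to the robot's left; origin in the middle of its underside
- slidebox: loose shut plastic slide box, 100 x 87 x 35 mm, white with an orange lid, on the bench to the robot's right; origin in the middle of its underside
- tissue: loose white roll of tissue standing on end, 96 mm across, 95 mm high, on the bench to the far left; origin in the middle of its underside

How it is judged (in metres and radians):
On the way, in this order (a step that is already met when the one before it is completed fails the run):
1. the tray that was left out is fully home, while the other is still in (value of joint tray_a below 0.005 m and value of joint tray_b below 0.04 m), for 0.2 s.
2. the other tray is on its way out, drawn by the fingers on its front (value of joint tray_b between 0.02 and 0.14 m and (contact force between the fingers and panel_b above 0.3 N or contact force between the fingers and rim_b above 0.3 N)), for 0.1 s.
3. the other tray is drawn out to its stop (value of joint tray_b above 0.141 m), for 0.2 s.
At the end, for the whole second after the job is handed in: tray_a is within 6 mm of fully home, tray_b is at least 140 mm out (its stop is at 150 mm), both are still, and the four loose things are within 30 mm of where they stood (value of joint tray_a below 0.006 m and value of joint tray_b above 0.14 m and velocity of joint tray_a between -0.01 and 0.01 m/s and velocity of joint tray_b between -0.01 and 0.01 m/s and distance of each of dropper, stain, slidebox, tissue from where it was at the start of the episode below 0.03 m); the robot touches nothing.
It fails at once if a tray is slammed or jerked (moves faster than 0.35 m/s) ((velocity of joint tray_a above 0.35 m/s or velocity of joint tray_a below -0.35 m/s) or (velocity of joint tray_b above 0.35 m/s or velocity of joint tray_b below -0.35 m/s)).
It fails at once if the lip of a tray is pinched between the fingers instead of being pushed or hooked (((contact force between the fingers and panel_a above 3 N or contact force between the fingers and rim_a above 3 N) and x of the grasp point in the frame of lip_a between -0.005 and 0.005 m and z of the grasp point in the frame of lip_a between -0.04 and 0.013 m and y of the grasp point in the frame of lip_a between -0.07 and 0.07 m) or ((contact force between the fingers and panel_b above 3 N or contact force between the fingers and rim_b above 3 N) and x of the grasp point in the frame of lip_b between -0.005 and 0.005 m and z of the grasp point in the frame of lip_b between -0.04 and 0.013 m and y of the grasp point in the frame of lip_b between -0.07 and 0.07 m)).
It fails at once if the glass slides are touched (contact force between any of the fingers, the arm and glass_a above 0.5 N or contact force between any of the fingers, the arm and glass_b above 0.5 N).
It fails at once if a loose thing on the bench is moved by 30 mm or more, lifted or knocked over (distance of any of dropper, stain, slidebox, tissue from where it was at the start of the episode above 0.03 m or angle between any of dropper, stain, slidebox, tissue's own z axis and vertical above 0.5 rad).
It also fails if it takes over 54 s, if anything falls off the work surface, if the arm or the gripper's body presses on something with over 40 N, if the wrist force passes 120 N, or if a joint passes its speed limit or range.

## Robot

A 6-joint arm with a two-finger parallel gripper is mounted at the origin on the work surface. World frame = base frame: x ahead of the robot, y to its left, z up, the work surface at z = 0. Lengths are in mm, angles in degrees, forces in N, time in s.
With the tool pointing down it reaches from about 300 to 850 mm from the base axis. Payload 4.2 kg.
Tool frame: the origin (TCP) lies on the centre line of the jaws, within the pads' length; the fingertips stand 14 mm ahead of it and the grasp point (between the pads) lies 5 mm behind it; z points along the fingers, y is the line along which they close (so a half turn about z gives the same grasp; the last joint's range is limited). The gripper opens to 91 mm and grips with 3 to 60 N. Pads are 32 mm wide; open, the fingers measure 118 mm over their backs; the gripper's body (76 mm by 178 mm) begins 60 mm behind the grasp point.
Start: joints at [65.604, 18.312, 89.639, -0, 72.044, -1.146], TCP at [226.987, 528.317, 227.976] pointing down, gripper open.
Joint ranges: [-177.97, 177.97], [-48.28, 115.42], [12.27, 149.76], [-77.06, 257.06], [2.81, 150.46], [-146.56, 146.56]. Speed limits (degrees/s): [147.25, 147.25, 180, 180, 180, 180].

## Interface

Orientations are given as [roll, pitch, yaw] about the fixed x, y, z axes, in that order (R = Rz(yaw) Ry(pitch) Rx(roll)).
In Python, from workcell import env gives the robot as it stands.
- The arm moves only by the tool arm_command, never from a script. Its argument "motion" is a list of rows, each an object with "offset": the shift along the tool's x, y, z in m, a list of three; "spin": the turn about the tool's z in rad. In form: [{"offset": [tx, ty, tz], "spin": spin}, ...]. A call has 1 to 5 rows; each row shifts and turns the commanded pose from where the row before left it, along the tool's axes as they then stand; what a row does not reach is not made up. A row lasts 1/8 s, in which the tool goes at most 62.5 mm and 10.7 degrees, less where a joint would pass 70% of its speed; a pose out of reach is approached as far as the arm can. A call with a gripper value outside its range is refused whole. "jaw" is the finger opening in m, from 0 to 0.0912, set as the call begins (left out, the last holds). The fingers move at their own pace and stop on an object; "newtons" is the grip in N (left out, the last holds). Time passes only in rows, so rows that do not move let the fingers close. It gives the time, the measured TCP pose, the force, the opening and the grip force at its end, in the units of the state.
- env.state(): the state, without advancing time (a new reading comes with each control period).
- env.grab_frame(name): name is "scene" or "top"; returns (picture, depth): 420x560x3 uint8, blue, green, red; 420x560 float32, mm along the optical axis (not along the pixel's ray), 0 where there is no reading.
- env.camera_model(name): a dict with "fx", "fy", "cx", "cy" (pixels), "k1" (the pictures are not rectified: a ray, as slopes to the right and down, at radius r is drawn at 1 + k1 r^2 times it, then the intrinsics apply), "eye" and "rotation" of the camera in the world. Camera axes: x right, y down, z forward; pixel columns grow to the right and rows downward; lengths in mm; the calibration is good to about 2 mm. A picture is of the moment at which its call begins. camera_model takes no time and is no camera call.
- env.job_done(): hands the job in; it is judged then, once.
Trained networks look in the newest picture that a camera, given by its name, has taken for a name from the list of things; names that differ only in an ending like _2 or _b are one class to them, and where a whole thing is asked for, a point or a joint stands for the part that bears it (a point fixed in the world has none). Each returns a list of dicts, best first, with "score" (0 to 1); they miss things now and then, are a little off and sometimes report something else, mostly with a low value. They report only what shows in the picture. A call takes as long as a camera call.
- env.boxes_of(camera, target): "bbox" ([left, top, right, bottom] in pixels, round what is visible of it).
- env.pinpoint(camera, target): "location" ([column, row] in pixels: a listed point, or the origin of a listed thing).
The state is a dict: "time_s": time; "qpos": joint angles; "qvel": joint speeds; "effort": joint torques, N m; "ee_pos": TCP position; "ee_rot": TCP orientation; "force": force on the tool from outside, world axes, zero at the start; "torque": the same for the moment, N m; "gripper_width": finger opening in mm; "gripper_force": force on a finger pad.
Only numpy, scipy, OpenCV 4.12 (cv2) and the standard library are available. Lean on these libraries where they do the work, as an engineer would, in place of code of your own. Each camera call takes 0.05 s, during which the arm holds its last target. There are 200 camera calls.

## Working session

There is one attempt and no reset: what is moved stays moved. The work goes in short steps, Python scripts to look and compute and a tool call to move; the robot and the scene stay as the last step left them, time stands still between calls to the robot, and variables do not carry over. Pictures are saved under pics/ and viewed, at most 10 in all, crops included, and the job is handed in when it is done.

Besides the shell and the picture viewer there is one more tool, called after "Call:" as name(argument=value, ...), one argument or row to a line, values as JSON. arm_command: Moves the arm, as the interface text tells. Its arguments: {"type":"object","properties":{"motion":{"type":"array"},"jaw":{"type":"number"},"newtons":{"type":"number"}},"required":["motion"]}

```bash
mkdir -p pics; cat > h.py <<'E'
import numpy as np, cv2
from workcell import env
def ray(cam,u,v):
    m=env.camera_model(cam)
    K=np.array([[m["fx"],0,m["cx"]],[0,m["fy"],m["cy"]],[0,0,1]])
    p=cv2.undistortPoints(np.array([[[u,v]]],float),K,np.array([m["k1"],0,0,0.]))[0,0]
    return np.array(m["eye"],float),np.array(m["rotation"],float)@np.array([p[0],p[1],1])
def atz(cam,u,v,z):
    e,d=ray(cam,u,v); return e+d*(z-e[2])/d[2]
def atd(cam,u,v,D):
    e,d=ray(cam,u,v); return e+d*D
E
python3 - <<'E'
from h import *
s=env.state(); print(s["time_s"],s["ee_pos"],s["ee_rot"],s["force"])
ims=[]
for c in("scene","top"):
    im,d=env.grab_frame(c); cv2.imwrite(f"pics/{c}0.png",im); np.save(f"{c}0.npy",d); print(c,env.camera_model(c)["eye"])
    for t,z in(("lip_a",46),("case_a",0),("dropper",0),("stain",0),("slidebox",0),("tissue",0)):
        for r in env.pinpoint(c,t)[:3]:
            print(t,round(r["score"],2),np.round(r["location"]),np.round(atz(c,*r["location"],z)))
E
```

```text
0.0 [226.77845529 527.86198966 227.12482347] [-1.79898556e+02 -4.73891698e-04  1.56751197e+02] [ 0.18544196 -0.56732493  0.7220515 ]
scene [1101.15988738  254.28892536  845.85837377]Traceback (most recent call last):
  File "<stdin>", line 8, in <module>
  File "h.py", line 9, in atz
    e,d=ray(cam,u,v); return e+d*(z-e[2])/d[2]
                                          ~^^^
IndexError: invalid index to scalar variable.
```

View pics/scene0.png

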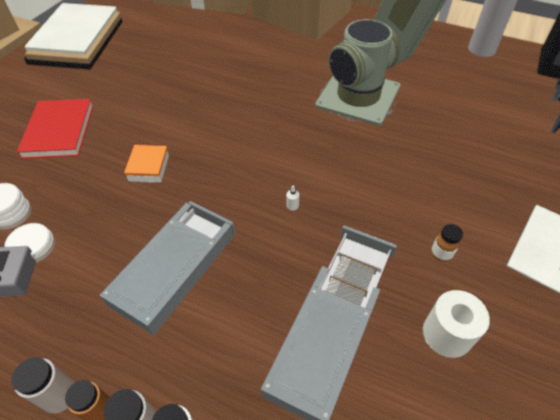

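The scene picture faces the robot. The open tray (lip near pixel 368,240) is on the robot's left and the shut one (lip near 207,212) on its right, with the dropper at (293,198). The camera rotation isn't a 3x3 matrix, so I'll convert it from angles.

```bash
python3 - <<'E'
s=open('h.py').read()
s=s.replace('np.array(m["rotation"],float)@','rot(m["rotation"])@').replace("def ray","from scipy.spatial.transform import Rotation as R\ndef rot(r):\n    r=np.array(r,float)\n    return r if r.shape==(3,3) else R.from_euler('xyz',r,degrees=True).as_matrix()\ndef ray")
open('h.py','w').write(s)
E
python3 - <<'E'
from h import *
for c in("scene","top"):
    print(c,env.camera_model(c))
    im,d=env.grab_frame(c); cv2.imwrite(f"pics/{c}1.png",im); np.save(f"{c}1.npy",d)
    for t,z in(("lip_a",46),("case_a",0),("dropper",0),("stain",0),("slidebox",0),("tissue",0)):
        for r in env.pinpoint(c,t)[:3]:
            print(t,round(r["score"],2),np.round(r["location"]),np.round(atz(c,*r["location"],z)))
E
```

```text
scene {'fx': 441.672287545813, 'fy': 441.672287545813, 'cx': 283.41788990446463, 'cy': 213.63246995926144, 'k1': -0.0020404763481447112, 'eye': array([1101.15988738,  254.28892536,  845.85837377]), 'rotation': array([-1.42242378e+02, -2.86282958e-02,  1.14610132e+02])}
lip_a 0.76 [368. 234.] [512. 191.  46.]
lip_a 0.61 [209. 214.] [ 611. -158.   46.]
case_a 0.89 [349. 290.] [633. 195.   0.]
case_a 0.81 [210. 228.] [ 617. -158.    0.]
dropper 0.47 [291. 205.] [473. -12.   0.]
stain 0.78 [440. 252.] [459. 351.   0.]
slidebox 0.95 [151. 168.] [ 513. -397.    0.]
tissue 0.61 [448. 335.] [647. 409.   0.]
tissue 0.23 [344. 291.] [642. 187.   0.]
top {'fx': 491.5041504576069, 'fy': 491.5041504576069, 'cx': 281.3651210080002, 'cy': 209.67916391137763, 'k1': 0.026508939724956337, 'eye': array([ 376.94830944,   -2.02655105, 1182.3723979 ]), 'rotation': array([-170.85832356,    0.45678383,  -90.18320459])}
lip_a 0.72 [349. 190.] [ 605. -152.   46.]
lip_a 0.6 [197. 230.] [513. 203.  46.]
case_a 0.73 [348. 190.] [ 614. -158.    0.]
case_a 0.56 [204. 179.] [645. 198.   0.]
dropper 0.48 [288. 247.] [477.  -9.   0.]
stain 0.9 [138. 254.] [460. 350.   0.]
stain 0.27 [199. 231.] [517. 206.   0.]
slidebox 0.85 [451. 230.] [ 515. -401.    0.]
tissue 0.7 [119. 179.] [647. 405.   0.]
```

View pics/top1.png

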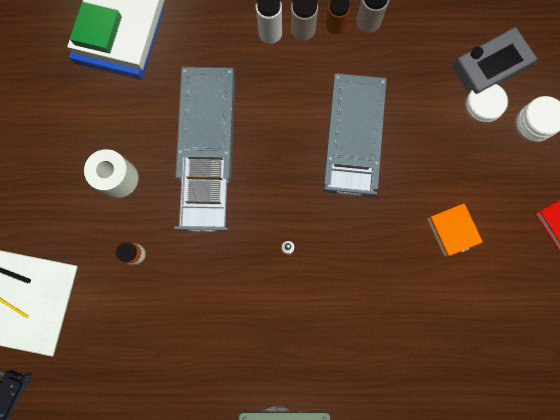

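The top picture has +x up and +y left. Tray A's lip runs from about (176,229) to (228,230), and tray B's from (325,189) to (378,194). The cases are slightly rotated, so I'll fit them from depth.

```bash
python3 - <<'E'
from h import *
d=np.load("top1.npy")
m=env.camera_model("top")
K=np.array([[m["fx"],0,m["cx"]],[0,m["fy"],m["cy"]],[0,0,1]])
v,u=np.mgrid[0:420,0:560]
p=cv2.undistortPoints(np.stack([u.ravel(),v.ravel()],-1).astype(float)[:,None],K,np.array([m["k1"],0,0,0.]))[:,0]
P=(np.c_[p,np.ones(len(p))]*d.ravel()[:,None])@rot(m["rotation"]).T+m["eye"]
P=P.reshape(420,560,3)
for n,(a,b) in dict(a=(168,242),b=(318,392)).items():
    Q=P[55:240,a:b].reshape(-1,3); Q=Q[(Q[:,2]>47)&(Q[:,2]<60)&(Q[:,0]<950)]
    print(n,len(Q),np.median(Q[:,2]))
    # roof part
    r=cv2.minAreaRect(Q[:,:2].astype(np.float32)); print(r, np.round(cv2.boxPoints(r)))
    L=P[55:240,a:b].reshape(-1,3); L=L[(L[:,2]>36)&(L[:,2]<60)]
    r=cv2.minAreaRect(L[:,:2].astype(np.float32)); print(r, np.round(cv2.boxPoints(r)))
for n,pts in dict(a=[(181,68,53),(234,69,53),(177,178,53),(231,178,53),(176,228,48),(228,229,48)],b=[(335,74,53),(386,79,53),(325,189,53),(378,193,53),(325,190,46),(378,194,46)]).items():
    for q in pts: print(n,q,np.round(atz("top",*q)))
E
python3 -c "
import cv2
i=cv2.imread('pics/top1.png')
cv2.imwrite('pics/crop.png',cv2.resize(i[140:260,160:400],None,fx=3.3,fy=3.3,interpolation=cv2.INTER_CUBIC))"
```

```text
a 4983 55.103308457847106
((712.54443359375, 190.75054931640625), (125.90614318847656, 397.30255126953125), 88.60462188720703) [[512. 133.]
 [910. 123.]
 [913. 249.]
 [515. 259.]]
((712.5640258789062, 190.68142700195312), (125.97319030761719, 397.3173828125), 88.63347625732422) [[512. 132.]
 [910. 123.]
 [913. 249.]
 [515. 258.]]
b 5067 55.021702372476284
((744.99755859375, -170.4865264892578), (125.73248291015625, 289.7739562988281), 83.93064880371094) [[ 594. -218.]
 [ 882. -248.]
 [ 896. -123.]
 [ 608.  -93.]]
((744.99755859375, -170.4865264892578), (125.73248291015625, 289.7739562988281), 83.93064880371094) [[ 594. -218.]
 [ 882. -248.]
 [ 896. -123.]
 [ 608.  -93.]]
a (181, 68, 53) [909. 250.  53.]
a (234, 69, 53) [906. 121.  53.]
a (177, 178, 53) [635. 252.  53.]
a (231, 178, 53) [635. 125.  53.]
a (176, 228, 48) [517. 252.  48.]
a (228, 229, 48) [515. 131.  48.]
b (335, 74, 53) [ 892. -125.   53.]
b (386, 79, 53) [ 878. -248.   53.]
b (325, 189, 53) [607. -96.  53.]
b (378, 193, 53) [ 597. -219.   53.]
b (325, 190, 46) [606. -96.  46.]
b (378, 194, 46) [ 596. -221.   46.]
```

View pics/crop.png

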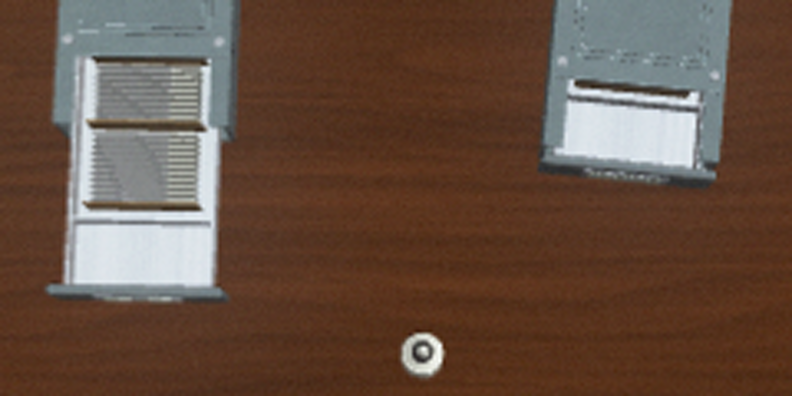

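In the crop, A's well is open behind its lip and B is only slightly ajar, which matches the depth fit:

| Tray | Lip centre (mm) | Yaw (deg) | Drawn out (mm) |
|---|---|---|---|
| A | (518, 195) | -1.3 | about 114 |
| B | (605, -156) | -6 | about 5 |

I'll close the jaws, align with tray A and move in front of it.

Call:
arm_command(
  motion=[
    {"offset": [0,0,0],"spin": -0.13},
    {"offset": [0,0,0],"spin": -0.13},
    {"offset": [0,0,0],"spin": -0.123},
    {"offset": [-0.034,-0.046,0],"spin": 0},
    {"offset": [-0.034,-0.046,0],"spin": 0},
  ],
  jaw=0,
  newtons=10,
)

```text
time_s: 1.42
ee_pos: [293.3, 434.0, 227.8]
ee_rot: [180.0, 0.0, 178.8]
force: [0.2, 0.4, 0.8]
gripper_width: 44.1
gripper_force: 0.0
```

Call:
arm_command(
  motion=[
    {"offset": [-0.034,-0.046,0],"spin": 0},
    {"offset": [-0.034,-0.046,0],"spin": 0},
    {"offset": [-0.034,-0.046,0],"spin": 0},
    {"offset": [-0.034,-0.046,0],"spin": 0},
    {"offset": [-0.031,-0.046,0],"spin": 0},
  ],
)

```text
time_s: 2.05
ee_pos: [455.6, 199.5, 228.2]
ee_rot: [180.0, 0.1, 178.7]
force: [0.3, 0.2, -0.6]
gripper_width: 0.4
gripper_force: 0.0
```

Call:
arm_command(
  motion=[
    {"offset": [0,-0.003,0.05],"spin": 0},
    {"offset": [0,0,0.05],"spin": 0},
    {"offset": [0,0,0.05],"spin": 0},
    {"offset": [0,0,0.043],"spin": 0},
    {"offset": [0,0,0],"spin": 0},
  ],
)

```text
time_s: 2.68
ee_pos: [452.4, 197.1, 32.7]
ee_rot: [-179.8, -0.4, 178.7]
force: [0.3, 0.0, 0.4]
gripper_width: 0.6
gripper_force: 0.0
```

Call:
arm_command(
  motion=[
    {"offset": [-0.012,0,0],"spin": 0},
    {"offset": [-0.012,0,0],"spin": 0},
    {"offset": [-0.01,0,0],"spin": 0},
    {"offset": [-0.01,0,0],"spin": 0},
    {"offset": [-0.01,0,0],"spin": 0},
  ],
)

```text
time_s: 3.3
ee_pos: [508.6, 196.7, 35.1]
ee_rot: [-180.0, -0.1, 178.7]
force: [-2.4, 0.1, 0.9]
gripper_width: 0.7
gripper_force: 1.2
```

Call:
arm_command(
  motion=[
    {"offset": [-0.01,0,0],"spin": 0},
    {"offset": [-0.01,0,0],"spin": 0},
    {"offset": [-0.01,0,0],"spin": 0},
    {"offset": [-0.01,0,0],"spin": 0},
    {"offset": [-0.01,0,0],"spin": 0},
  ],
)

```text
time_s: 3.92
ee_pos: [559.1, 195.6, 34.9]
ee_rot: [-180.0, -0.0, 178.7]
force: [-2.1, -0.2, 1.0]
gripper_width: 0.6
gripper_force: 1.1
```

Call:
arm_command(
  motion=[
    {"offset": [-0.01,0,0],"spin": 0},
    {"offset": [-0.01,0,0],"spin": 0},
    {"offset": [-0.01,0,0],"spin": 0},
    {"offset": [-0.005,0,0],"spin": 0},
    {"offset": [-0.005,0,0],"spin": 0},
  ],
)

```text
time_s: 4.55
ee_pos: [598.6, 194.9, 34.9]
ee_rot: [180.0, -0.0, 178.7]
force: [-2.7, -0.7, 2.1]
gripper_width: 0.7
gripper_force: 1.0
```

Call:
arm_command(
  motion=[
    {"offset": [-0.003,0,0],"spin": 0},
    {"offset": [-0.003,0,0],"spin": 0},
    {"offset": [-0.003,0,0],"spin": 0},
  ],
)

```text
time_s: 4.92
ee_pos: [607.5, 194.6, 34.9]
ee_rot: [180.0, -0.0, 178.7]
force: [-1.0, -0.8, 0.5]
gripper_width: 0.4
gripper_force: 1.0
```

Call:
arm_command(
  motion=[
    {"offset": [-0.003,0,0],"spin": 0},
    {"offset": [-0.003,0,0],"spin": 0},
  ],
)

```text
time_s: 5.18
ee_pos: [610.5, 194.5, 34.9]
ee_rot: [-180.0, -0.4, 178.7]
force: [-12.8, 2.4, 9.2]
gripper_width: 0.3
gripper_force: 6.5
```

Call:
arm_command(
  motion=[
    {"offset": [-0.002,0,0],"spin": 0},
    {"offset": [-0.002,0,0],"spin": 0},
  ],
)

```text
time_s: 5.42
ee_pos: [610.6, 194.5, 34.9]
ee_rot: [-179.9, -0.9, 178.6]
force: [-20.5, 2.1, 14.0]
gripper_width: 0.6
gripper_force: 10.5
```

The force rise shows tray A is home. I'll hold briefly, back off, rise, then move above B's well.

Call:
arm_command(
  motion=[
    {"offset": [0,0,0],"spin": 0},
    {"offset": [0,0,0],"spin": 0},
    {"offset": [0.015,0,0],"spin": 0},
    {"offset": [0.03,0,0],"spin": 0},
    {"offset": [0,0,-0.05],"spin": 0},
  ],
)

```text
time_s: 6.05
ee_pos: [567.5, 194.1, 81.3]
ee_rot: [-179.8, -0.6, 178.7]
force: [1.7, 0.3, 0.8]
gripper_width: 1.0
gripper_force: 0.0
```

Call:
arm_command(
  motion=[
    {"offset": [0,0,-0.05],"spin": 0},
    {"offset": [0,0,-0.05],"spin": 0},
    {"offset": [-0.005,-0.05,0],"spin": 0.082},
    {"offset": [-0.007,-0.05,0],"spin": 0},
    {"offset": [-0.007,-0.05,0],"spin": 0},
  ],
)

```text
time_s: 6.68
ee_pos: [580.6, 42.8, 185.3]
ee_rot: [-180.0, 0.2, 174.0]
force: [0.8, 0.5, 0.1]
gripper_width: 0.6
gripper_force: 0.0
```

```bash
python3 - <<'E'
from h import *
s=env.state(); print(s["time_s"],s["ee_pos"],s["ee_rot"])
im,d=env.grab_frame("top"); cv2.imwrite("pics/top2.png",cv2.resize(im[20:280,140:420],None,fx=2.3,fy=2.3,interpolation=cv2.INTER_CUBIC))
for r in env.pinpoint("top","lip_a"): print(round(r["score"],2),r["location"],np.round(atz("top",*r["location"],46)))
E
```

```text
6.675 [580.57369442  42.75532683 185.31817611] [-1.79997196e+02  1.74155480e-01  1.74027288e+02]
0.78 [199.0, 183.3] [624. 201.  46.]
0.67 [350.5, 189.8] [ 606. -156.   46.]
```

View pics/top2.png

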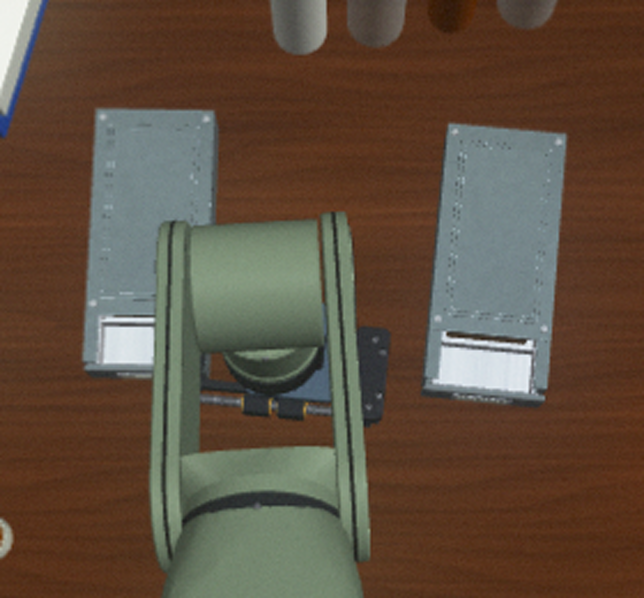

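Tray A is shut with its front against the case, and B's well is open and clear at crop pixel (487,362). Next I go above B's well centre, aiming for (631, -159).

Call:
arm_command(
  motion=[
    {"offset": [-0.018,-0.049,0],"spin": 0},
    {"offset": [-0.018,-0.049,0],"spin": 0},
    {"offset": [-0.018,-0.049,0],"spin": 0},
    {"offset": [-0.018,-0.049,0],"spin": 0},
    {"offset": [0,0,0.05],"spin": 0},
  ],
)

```text
time_s: 7.4
ee_pos: [635.6, -162.3, 138.2]
ee_rot: [-179.8, 0.8, 173.8]
force: [-0.7, 0.7, -1.2]
gripper_width: 0.2
gripper_force: 0.0
```

Call:
arm_command(
  motion=[
    {"offset": [0,0,0],"spin": 0},
  ],
)

```text
time_s: 7.52
ee_pos: [628.7, -157.5, 131.1]
ee_rot: [179.9, -0.5, 174.0]
force: [0.2, 0.4, 0.6]
gripper_width: 0.8
gripper_force: 0.0
```

```bash
python3 - <<'E'
from h import *
s=env.state(); print(s["time_s"],s["ee_pos"],s["ee_rot"])
im,d=env.grab_frame("scene"); cv2.imwrite("pics/scene2.png",cv2.resize(im[130:330,80:320],None,fx=2.8,fy=2.8,interpolation=cv2.INTER_CUBIC))
E
```

```text
7.525 [ 628.7056741  -157.48341483  131.07093059] [179.91000049  -0.45555179 173.95853053]
```

View pics/scene2.png

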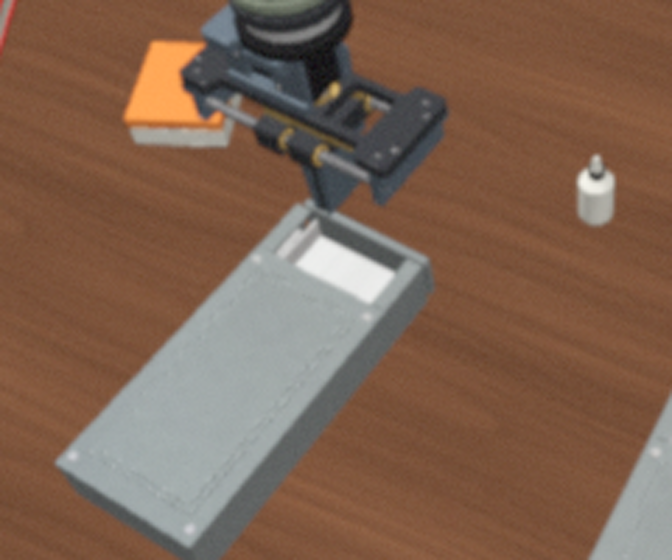

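The fingers hang over the front of B, near crop pixel (330,200). The camera's oblique view shifts things by height, so I'll check the tip projection before lowering.

```bash
python3 - <<'E'
from h import *
m=env.camera_model("scene");Rm=rot(m["rotation"])
for P in([628.7,-157.5,117],[628.7,-157.5,53],[605,-156,46]):
    q=Rm.T@(np.array(P)-m["eye"]); u=q[0]/q[2]*m["fx"]+m["cx"]; v=q[1]/q[2]*m["fy"]+m["cy"]; print(P,(u-80)*2.8,(v-130)*2.8)
E
```

```text
[628.7, -157.5, 117] 336.43635306497777 196.27082976086527
[628.7, -157.5, 53] 348.2546525480876 246.9161106971408
[605, -156, 46] 365.9707721825685 231.73025088304286
```

The projection matches the picture, and the point below the tips lies inside the well. I'll lower in now.

Call:
arm_command(
  motion=[
    {"offset": [0,0,0.03],"spin": 0},
    {"offset": [0,0,0.02],"spin": 0},
    {"offset": [0,0,0],"spin": 0},
  ],
)

```text
time_s: 7.95
ee_pos: [631.3, -157.1, 85.6]
ee_rot: [180.0, 0.0, 174.1]
force: [-0.3, 0.1, 0.4]
gripper_width: 0.5
gripper_force: 0.0
```

Call:
arm_command(
  motion=[
    {"offset": [0,0,0.015],"spin": 0},
    {"offset": [0,0,0.015],"spin": 0},
    {"offset": [0,0,0.01],"spin": 0},
    {"offset": [0,0,0],"spin": 0},
  ],
)

```text
time_s: 8.45
ee_pos: [630.2, -158.0, 43.7]
ee_rot: [180.0, -0.1, 174.0]
force: [-0.1, 0.1, 0.5]
gripper_width: 0.5
gripper_force: 0.0
```

Call:
arm_command(
  motion=[
    {"offset": [0.004,0,0],"spin": 0},
    {"offset": [0.004,0,0],"spin": 0},
    {"offset": [0.005,0,0],"spin": 0},
    {"offset": [0.007,0,0],"spin": 0},
    {"offset": [0.01,0,0],"spin": 0},
  ],
)

```text
time_s: 9.07
ee_pos: [601.0, -155.0, 45.4]
ee_rot: [-180.0, 0.1, 174.0]
force: [2.3, -0.2, 0.8]
gripper_width: 0.7
gripper_force: 1.1
```

Call:
arm_command(
  motion=[
    {"offset": [0.01,0,0],"spin": 0},
    {"offset": [0.01,0,0],"spin": 0},
    {"offset": [0.01,0,0],"spin": 0},
    {"offset": [0.01,0,0],"spin": 0},
    {"offset": [0.01,0,0],"spin": 0},
  ],
)

```text
time_s: 9.7
ee_pos: [550.8, -149.7, 45.0]
ee_rot: [180.0, 0.0, 174.0]
force: [2.6, -0.5, 1.9]
gripper_width: 0.4
gripper_force: 1.1
```

Call:
arm_command(
  motion=[
    {"offset": [0.01,0,0],"spin": 0},
    {"offset": [0.01,0,0],"spin": 0},
    {"offset": [0.01,0,0],"spin": 0},
    {"offset": [0.01,0,0],"spin": 0},
    {"offset": [0.01,0,0],"spin": 0},
  ],
)

```text
time_s: 10.32
ee_pos: [501.0, -144.4, 44.9]
ee_rot: [180.0, -0.0, 174.0]
force: [2.2, -0.6, 2.5]
gripper_width: 0.0
gripper_force: 1.1
```

Call:
arm_command(
  motion=[
    {"offset": [0.006,0,0],"spin": 0},
    {"offset": [0.005,0,0],"spin": 0},
    {"offset": [0.004,0,0],"spin": 0},
    {"offset": [0.003,0,0],"spin": 0},
  ],
)

```text
time_s: 10.82
ee_pos: [483.5, -142.5, 44.8]
ee_rot: [180.0, -0.0, 174.0]
force: [2.4, -0.1, -0.4]
gripper_width: 0.7
gripper_force: 1.0
```

Call:
arm_command(
  motion=[
    {"offset": [0.003,0,0],"spin": 0},
    {"offset": [0.003,0,0],"spin": 0},
  ],
)

```text
time_s: 11.08
ee_pos: [481.8, -142.4, 45.3]
ee_rot: [-180.0, 0.6, 173.9]
force: [13.1, 1.8, -10.1]
gripper_width: 0.7
gripper_force: 6.6
```

The force rise shows the stop. I'll hold, ease off the lip by 8 mm inside the well, then lift clear.

Call:
arm_command(
  motion=[
    {"offset": [0.001,0,0],"spin": 0},
    {"offset": [0,0,0],"spin": 0},
    {"offset": [0,0,0],"spin": 0},
    {"offset": [-0.006,0,0],"spin": 0},
    {"offset": [-0.006,0,0],"spin": 0},
  ],
)

```text
time_s: 11.7
ee_pos: [487.7, -143.0, 44.5]
ee_rot: [180.0, -0.2, 174.0]
force: [-0.5, -0.5, -0.4]
gripper_width: 0.3
gripper_force: 0.0
```

Call:
arm_command(
  motion=[
    {"offset": [0,0,0],"spin": 0},
    {"offset": [0,0,-0.015],"spin": 0},
    {"offset": [0,0,-0.03],"spin": 0},
    {"offset": [0,0,-0.05],"spin": 0},
    {"offset": [0,0,-0.05],"spin": 0},
  ],
)

```text
time_s: 12.32
ee_pos: [488.0, -143.1, 192.3]
ee_rot: [-180.0, -0.0, 174.0]
force: [0.9, -1.0, 0.0]
gripper_width: 0.6
gripper_force: 0.0
```

Call:
arm_command(
  motion=[
    {"offset": [0.05,0,-0.03],"spin": 0},
    {"offset": [0.05,0,0],"spin": 0},
    {"offset": [0.05,0,0],"spin": 0},
    {"offset": [0,0,0],"spin": 0},
    {"offset": [0,0,0],"spin": 0},
  ],
)

```text
time_s: 12.95
ee_pos: [340.0, -127.7, 220.9]
ee_rot: [-180.0, 0.1, 174.0]
force: [1.1, -0.2, 0.2]
gripper_width: 0.4
gripper_force: 0.0
```

```bash
python3 - <<'E'
from h import *
s=env.state(); print(s["time_s"],s["ee_pos"],s["force"])
im,d=env.grab_frame("top"); cv2.imwrite("pics/top3.png",im)
for t,z in(("lip_a",46),("dropper",0),("stain",0),("slidebox",0),("tissue",0)):
    for r in env.pinpoint("top",t)[:2]: print(t,round(r["score"],2),r["location"],np.round(atz("top",*r["location"],z)))
E
```

```text
12.95 [ 339.99045818 -127.69771585  220.90380993] [ 1.07905533 -0.17146649  0.18180621]
lip_a 0.72 [344.4, 250.3] [ 464. -139.   46.]
lip_a 0.57 [197.7, 181.4] [628. 204.  46.]
dropper 0.47 [284.9, 248.5] [473.  -1.   0.]
stain 0.67 [134.5, 255.8] [457. 360.   0.]
slidebox 0.91 [450.6, 230.3] [ 515. -400.    0.]
tissue 0.19 [201.4, 180.8] [640. 203.   0.]
```

View pics/top3.png

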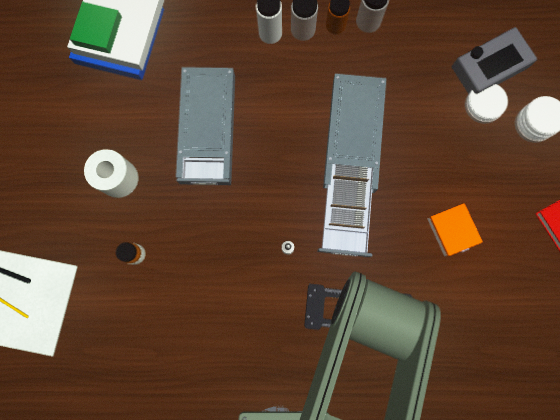

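Tray A is shut (front near 204,182) and B is fully out (lip near 345,252). The dropper (288,247), stain jar (130,253), slide box and tissue are where they stood, and the arm is clear.

```bash
python3 -c "
from workcell import env
print(env.job_done())"
```

```text
the job is handed in; nothing more can be done
None
```

I pushed tray A fully home, drew tray B out to its stop by its front lip, and handed the job in after about 13 s; the last picture shows the loose things where they stood and the arm clear, but no verdict came back.

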